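Feel out the rattling lock cartridges

ROBOT

A 7-joint arm with a two-finger parallel gripper is mounted at the origin on a cart in front of the work surface, level with it; the furniture and walls round the work are solid. World frame = base frame: x ahead of the robot, y to its left, z up, the work surface at z = 0. Lengths are in m, angles in rad, forces in N, time in s.
With the tool pointing down it reaches from about 0.425 to 0.8 m from the base axis. Payload 8.3 kg.
Tool frame: the origin (TCP) lies at the very end of the fingers, on their centre line; the grasp point (between the pads) lies 19 mm behind it (ctrl.grip_depth is the distance from the TCP to the grasp point, in m); z points along the fingers, y is the direction in which the jaws open and shut (so a half turn about z gives the same grasp; the last joint's range is limited). The gripper opens to 85 mm and grips with 20 to 120 N. Pads are 22 mm wide; open, the fingers measure 114 mm over their backs; the gripper's body (76 mm by 85 mm) begins 54 mm behind the grasp point. The pads swing forward as they close: fully open they stand 13 mm farther back than shut.
Start: joints at [-1.339, 0.383, 0.016, 1.37, -0.006, 1.388, -0.046], TCP at [0.182, 0.598, 0.196] pointing down, gripper open.
Joint ranges: [-2.95, 2.95], [-0.25, 2.06], [-1.52, 1.56], [0.18, 2.33], [-1.44, 4.58], [0.02, 2.06], [-3.01, 3.01]. Speed limits (rad/s): [2.39, 2.39, 3.01, 3.01, 3.14, 3.14, 3.14].

INTERFACE

Orientations are given as a unit quaternion [w, x, y, z].
In Python, from plant import sensors, eyes, ctrl, nets gives the robot as it stands.
- The arm moves only by the tool arm_command, never from a script. Its argument "commands" is one flat list of numbers, 5 for each row, row after row: the shift along the world's x, y, z in units of 30 mm (1.0 is 30 mm), then the turn about the world's z in units of 5 degrees (1.0 is 5 degrees), then the closure, from -1 (fully open) to 1 (shut), so that 0 is half open. A call has exactly 5 rows; each row is the pose to reach, as a shift and turn from the pose commanded when the call began; what a row does not reach only later rows make up. A row lasts 1/12 s, in which the tool goes at most 41.7 mm and 7.16 degrees, less where a joint would pass 70% of its speed; a pose out of reach is approached as far as the arm can. A call with a gripper value outside its range is refused whole. The fingers move at their own pace and stop on an object; the grip force is fixed at half the most. Time passes only in rows, so rows that repeat a pose let the fingers close, or fill a call up. It gives the time, the measured TCP pose, the force and the opening at its end, in the units of the state.
- sensors.observe(): the state, without advancing time (a new reading comes with each control period).
- eyes.get_image(name): name is "scene" or "top" or "wrist"; returns (picture, depth): 384x512x3 uint8, blue, green, red; 384x512 float32, m along the optical axis (not along the pixel's ray), 0 where there is no reading.
- eyes.calibration(name): a dict with "fx", "fy", "cx", "cy" (pixels), "D" ([k1, k2, p1, p2, k3] as OpenCV has them; the pictures are not rectified), "T" (4x4, takes a point from camera to world coordinates); the wrist camera has in their place "tool_from_camera" (4x4, takes a point from camera to tool coordinates, whose origin is the TCP and whose axes are the flange's). Camera axes: x right, y down, z forward; pixel columns grow to the right and rows downward; lengths in m; the calibration is good to about 2 mm. A picture is of the moment at which its call begins: read the wrist's pose just before it. calibration takes no time and is no camera call.
- ctrl.hand_in(): hands the job in, once; it reports no verdict.
Trained networks look in the newest picture that a camera, given by its name, has taken for a name from the list of things; names that differ only in an ending like _2 or _b are one class to them, and where a whole thing is asked for, a point or a joint stands for the part that bears it (a point fixed in the world has none). Each returns a list of dicts, best first, with "confidence" (0 to 1); they miss things now and then, are a little off and sometimes report something else, mostly with a low value. They report only what shows in the picture. A call takes as long as a camera call.
- nets.recognise(camera, thing): "point" ([column, row] in pixels, amid what is visible of it).
- nets.cut_out(camera, thing): "mask" (384x512 bool, what is visible of it) and "point" ([column, row] in pixels, amid what is visible of it).
The state is a dict: "time_s": time; "joints": joint angles; "qvel": joint speeds; "tau": joint torques, N m; "tcp_pos": TCP position; "tool_rot": TCP orientation; "force": force on the tool from outside, world axes, zero at the start; "moment": the same for the moment, N m; "opening": finger opening in m.
Only numpy, scipy, OpenCV 4.12 (cv2) and the standard library are available. Lean on these libraries where they do the work, as an engineer would, in place of code of your own. Each camera call takes 0.05 s, during which the arm holds its last target. There are 200 camera calls.

TASK

Three sealed luggage-lock cartridges lie in the sloping rack, and any that has a weight come loose inside must go. Pick each one up, tip it lengthwise so that its upper end comes well below level, and feel whether something shifts inside: put every rattler in the red tray, lying flat, and lay every sound one back in a rack pocket, between the guide ribs and down against or near the lower lip. Leave the other things on the table where they are.

Things in the scene. Friction and masses are not known exactly. Their poses are not given: they have to be found in the camera images.
- rack: fixed grey rack, 284 mm wide (y); origin on the table below its middle, x level, pointing up-slope. Its 150 mm bed rises to +x at 24 degrees (middle 85 mm above the origin); a lip 15 mm high ends it at the low side. Three pockets 92 mm apart: lanes 51 mm wide between white ribs 6 mm thick, 8 mm high. Each starts with one cartridge, long axis up-slope, against the lip
- tray: fixed red open tray for rejects, 190 x 150 x 42 mm (x, y, z), walls and floor 5 mm thick; origin at the centre of its underside on the table, x along its 190 mm side
- pocket_1 (a point): rack's left pocket (rack y +92 mm): the middle of a cartridge lying home there, 20 mm off the bed; each starts within 2 mm of this. Axes as the rack (level). Cartridges look alike: sealed grey boxes, black ends, 120 mm long, 44 wide, 40 thick, about 0.45 kg; in each a 0.30 kg steel weight. core_a, _b, _c are their middles
- pocket_2 (a point): the same in the rack's middle pocket (y 0). In a sound cartridge the weight is fixed, but maybe 25 mm off the middle to either end, so balance alone tells nothing; in a rattler it slides 50 mm lengthwise, from 25 mm on one side of the middle to 25 mm on the other. Which pocket holds what changes every time
- pocket_3 (a point): the same in the rack's right pocket (y -92 mm). A loose weight starts at the low end, slides only when the long axis is steeper than about 10 degrees (within half a second at 20 degrees or more), and stays where it is when the cartridge is brought back to level
- tape_roll: bystander, loose: roll of brown packing tape lying flat, 105 mm across, 48 mm high; origin at the centre of its underside
- pliers: bystander, loose: blue-handled pliers lying flat, 55 x 166 x 13 mm, long axis its y; origin at the centre of its underside
- oil_can: bystander, loose: green oil can, 64 x 102 x 142 mm, standing; origin at the centre of its underside

How it is judged:
By the outcome, as a careful person would: the job done as asked, in the order asked, and still so for the second after the job is handed in, with the robot touching nothing.
It also fails if it takes over 72 s, if anything falls off the work surface, if the arm or the gripper's body presses on something with over 40 N, if the wrist force passes 120 N, or if a joint passes its speed limit or range.

## Working session

There is one attempt and no reset: what is moved stays moved. The work goes in short steps, Python scripts to look and compute and a tool call to move; the robot and the scene stay as the last step left them, time stands still between calls to the robot, and variables do not carry over. Pictures are saved under pics/ and viewed, about 8 in all and at most 12, crops included, and the job is handed in when it is done.

Besides the shell and the picture viewer there is one more tool, called after "Call:" as name(argument=value, ...) on one line, values as JSON. arm_command: Moves the arm, as the interface text tells. Its arguments: {"type":"object","properties":{"commands":{"type":"array","items":{"type":"number"}}},"required":["commands"]}

```bash
mkdir -p pics; ls
cat > h.py <<'E'
import numpy as np, cv2
from plant import sensors, eyes, ctrl, nets
def grab(n):
    im,d=eyes.get_image(n); return im,d
def T(n):
    c=eyes.calibration(n)
    if 'T' in c: return c,np.array(c['T'])
    s=sensors.observe(); w,x,y,z=s['tool_rot']
    from scipy.spatial.transform import Rotation as R
    M=np.eye(4); M[:3,:3]=R.from_quat([x,y,z,w]).as_matrix(); M[:3,3]=s['tcp_pos']
    return c,M@np.array(c['tool_from_camera'])
def cloud(n,d,mask=None):
    c,M=T(n); v,u=np.nonzero((d>0)&(mask if mask is not None else True))
    K=np.array([[c['fx'],0,c['cx']],[0,c['fy'],c['cy']],[0,0,1]])
    p=cv2.undistortPoints(np.stack([u,v],1).astype(float)[:,None],K,np.array(c['D']))[:,0]
    z=d[v,u]; P=np.c_[p*z[:,None],z]
    return P@M[:3,:3].T+M[:3,3], u, v
E
python3 - <<'E'
from h import *
s=sensors.observe(); print({k:np.round(v,3) for k,v in s.items()})
ims=[]
for n in('top','scene'):
    im,d=grab(n); ims.append(im)
    for t in('rack','tray','core_a','tape_roll','pliers','oil_can'):
        for r in nets.cut_out(n,t)[:3 if t=='core_a' else 1]:
            P,_,_=cloud(n,d,cv2.erode(r['mask'].astype(np.uint8),np.ones((3,3)))>0)
            if len(P)<5: continue
            print(n,t,round(r['confidence'],2),np.round(r['point']),np.round(np.median(P,0),3),np.round(np.percentile(P,2,0),3),np.round(np.percentile(P,98,0),3))
    np.save(f'd_{n}.npy',d)
cv2.imwrite('pics/a.png',cv2.resize(np.hstack(ims),(800,300)))
E
```

```text
pics
{'time_s': np.float64(0.0), 'joints': array([-1.339,  0.384,  0.016,  1.371, -0.006,  1.388, -0.047]), 'qvel': array([ 0.001,  0.001, -0.   ,  0.001, -0.001, -0.001,  0.002]), 'tau': array([ 0.0000e+00, -6.2761e+01,  8.4400e-01, -3.7182e+01,  1.7000e-02,
        1.5000e-02,  0.0000e+00]), 'tcp_pos': array([0.181, 0.597, 0.195]), 'tool_rot': array([-0.   ,  0.147,  0.989, -0.001]), 'force': array([0.073, 0.201, 0.614]), 'moment': array([ 0.025, -0.015, -0.002]), 'opening': np.float64(0.086)}
top rack 0.93 [300. 146.] [ 0.675 -0.023  0.091] [ 0.595 -0.188  0.058] [0.73  0.084 0.115]
top tray 0.6 [351. 235.] [ 0.418 -0.154  0.005] [ 0.33  -0.221  0.   ] [ 0.508 -0.075  0.042]Traceback (most recent call last):
  File "<stdin>", line 7, in <module>
ValueError: it knows: oil_can, pliers, pocket, rack, tape_roll, tray
```

Run:
```python
from h import *
ims=[]
for n in('top','scene'):
    im,d=grab(n); ims.append(im); np.save(f'd_{n}.npy',d); cv2.imwrite(f'im_{n}.png',im)
    for t in('rack','tray','tape_roll','pliers','oil_can'):
        for r in nets.cut_out(n,t)[:1]:
            np.save(f'm_{n}_{t}.npy',r['mask'])
            P,_,_=cloud(n,d,cv2.erode(r['mask'].astype(np.uint8),np.ones((3,3)))>0)
            if len(P)<5: continue
            print(n,t,round(r['confidence'],2),np.round(r['point']),np.round(np.median(P,0),3),np.round(np.percentile(P,2,0),3),np.round(np.percentile(P,98,0),3))
            if t in('rack','tray') and n=='top': print(cv2.minAreaRect((P[:,:2]*1000).astype(np.float32)))
P,u,v=cloud('top',np.load('d_top.npy'))
# cartridges tops: points above rack bed
c=(P[:,2]>.1)&(P[:,2]<.175)&(P[:,0]>.5)&(P[:,0]<.8)&(P[:,1]<.15)&(P[:,1]>-.25)
m=np.zeros((384,512),np.uint8); m[v[c],u[c]]=255
k,l,st,ce=cv2.connectedComponentsWithStats(m)
for i in range(1,k):
    if st[i,4]>80:
        Q=P[c][l[v[c],u[c]]==i]; print(st[i],Q.mean(0).round(3),cv2.minAreaRect((Q[:,:2]*1000).astype(np.float32)))
cv2.imwrite('pics/a.png',cv2.resize(np.hstack(ims),(800,300)))
cv2.imwrite('pics/b.png',cv2.resize(ims[0][80:300,180:450],(800,600)))
```

```text
top rack 0.85 [303. 147.] [ 0.675 -0.026  0.091] [ 0.593 -0.188  0.057] [0.73  0.085 0.115]
((661.7139892578125, -52.095794677734375), (142.9481658935547, 283.0547180175781), 1.6942602396011353)
top tray 0.75 [354. 238.] [ 0.418 -0.155  0.005] [ 0.33  -0.221  0.   ] [ 0.508 -0.076  0.042]
((417.86175537109375, -149.34967041015625), (184.23411560058594, 149.08248901367188), 0.565405547618866)
top tape_roll 0.74 [198. 214.] [0.491 0.267 0.047] [0.437 0.219 0.019] [0.531 0.315 0.051]
top pliers 0.89 [261. 213.] [0.528 0.099 0.011] [0.445 0.081 0.005] [0.587 0.127 0.016]
top oil_can 0.63 [149. 215.] [0.516 0.402 0.063] [0.492 0.375 0.034] [0.545 0.431 0.129]
scene rack 0.94 [387. 254.] [ 0.649 -0.176  0.067] [ 0.591 -0.195  0.004] [0.727 0.067 0.112]
scene tray 0.75 [273. 316.] [ 0.42  -0.143  0.006] [ 0.324 -0.227  0.003] [ 0.51  -0.08   0.042]
scene tape_roll 0.98 [213. 205.] [0.481 0.241 0.035] [0.435 0.216 0.005] [0.528 0.307 0.049]
scene pliers 0.68 [242. 239.] [0.487 0.118 0.01 ] [0.44  0.101 0.005] [0.577 0.123 0.013]
scene oil_can 0.66 [202. 176.] [0.513 0.39  0.049] [0.491 0.378 0.017] [0.541 0.411 0.081]
[ 258  117  103   57 3179] [ 0.675 -0.05   0.117] ((664.6950073242188, -52.108062744140625), (140.74778747558594, 283.69219970703125), 1.6601489782333374)
```

View pics/a.png

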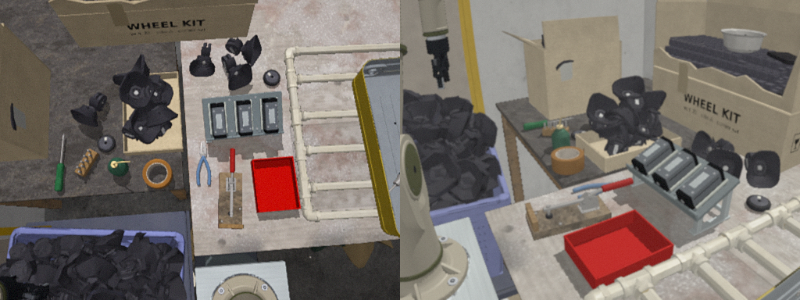

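View pics/b.png

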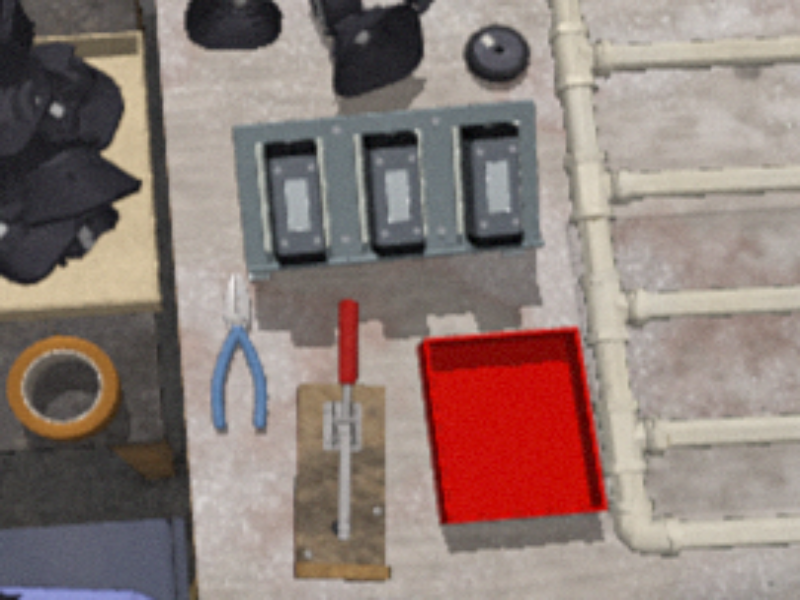

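Run:
```python
from h import *
d=np.load('d_top.npy'); P,u,v=cloud('top',d)
a=np.radians(24)
s=(P[:,0]>.57)&(P[:,0]<.76)&(P[:,1]<.12)&(P[:,1]>-.22)&(P[:,2]>.03); Q=P[s]; uu,vv=u[s],v[s]
n=Q[:,2]*np.cos(a)-(Q[:,0]-.662)*np.sin(a)   # height normal to bed direction
print(np.histogram(n,bins=np.arange(.06,.14,.004)))
bed=np.median(n[(n>.065)&(n<.09)]); print('bed',bed,bed/np.cos(a))
t=n>bed+.033; m=np.zeros((384,512),np.uint8); m[vv[t],uu[t]]=255
k,l,st,ce=cv2.connectedComponentsWithStats(m)
for i in range(1,k):
    if st[i,4]>80:
        C=Q[t][l[vv[t],uu[t]]==i]; A=np.c_[C[:,0],C[:,1],np.ones(len(C))]; pl=np.linalg.lstsq(A,C[:,2],rcond=None)[0]
        print(st[i],C.mean(0).round(4),'slope',np.degrees(np.arctan(pl[0])).round(1),pl[1].round(3),cv2.minAreaRect((C[:,:2]*1000).astype(np.float32)))
# heights behind/around
for x in np.arange(.74,.9,.02):
    print(round(x,2),[int(1000*np.percentile(q,95)) if len(q:=P[(abs(P[:,0]-x)<.01)&(abs(P[:,1]-y)<.015),2]) else -1 for y in np.arange(.12,-.24,-.03)])
B=P[(P[:,1]>-.07)&(P[:,1]<.06)&(P[:,0]>.3)&(P[:,0]<.56)&(P[:,2]>.012)]; print('clamp',B.min(0),B.max(0))
B=P[(P[:,1]<-.22)&(P[:,1]>-.4)&(P[:,0]>.3)&(P[:,0]<.8)&(P[:,2]>.03)]; print('pipe',B.min(0),B.max(0))
```

```text
(array([   0,    0,   76, 1003, 1226,  352,  274,  181,   93,   28,   30,
         37,   93,  974, 1044,   92,    0,    0,    0,    0]), array([0.06 , 0.064, 0.068, 0.072, 0.076, 0.08 , 0.084, 0.088, 0.092,
       0.096, 0.1  , 0.104, 0.108, 0.112, 0.116, 0.12 , 0.124, 0.128,
       0.132, 0.136, 0.14 ]))
bed 0.07706020399283536 0.0843528949196341
[338 126  19  46 717] [ 0.6458 -0.1437  0.1188] slope 24.0 0.003 ((645.6888427734375, -143.91444396972656), (111.46065521240234, 44.74267578125), 1.8675942420959473)
[304 129  19  46 731] [ 0.6433 -0.052   0.1187] slope 24.0 -0.004 ((643.6906127929688, -52.45825958251953), (111.00350952148438, 44.518951416015625), 1.5430898666381836)
[270 132  20  46 732] [0.6405 0.0396 0.1187] slope 24.0 0.015 ((640.400146484375, 39.11063766479492), (112.52027130126953, 44.448577880859375), 1.3381495475769043)
0.74 [2, 2, 111, 113, 114, 116, 114, 116, 115, 115, 114, 2]
0.76 [2, 2, -1, -1, -1, -1, -1, -1, -1, -1, -1, 2]
0.78 [2, 2, 2, 3, 1, 2, 3, 3, 3, 3, 1, 0]
0.8 [2, 2, 1, 1, 73, 38, 4, 1, 1, 1, 13, 13]
0.82 [3, 2, 1, 2, 3, 109, 12, 16, 16, 12, 18, 18]
0.84 [3, 2, 2, 2, 3, 99, 107, 38, 45, 15, 18, 18]
0.86 [18, 7, 9, 37, 1, 76, 97, 90, 21, 2, 18, 18]
0.88 [83, 101, 99, 83, 15, 63, 69, 88, 52, 2, 2, 2]
0.9 [73, 81, 77, 56, 60, 66, 61, 103, 107, 3, 2, 3]
clamp [ 0.3000571  -0.03458111  0.01205931] [0.55094042 0.05998156 0.08728985]
pipe [ 0.30006114 -0.39991236  0.03002133] [ 0.79973681 -0.22001173  0.04672814]
```

Call:
arm_command(commands=[0.78,-0.93,0.04,0.19,-1,1.56,-1.86,0.08,0.37,-1,2.34,-2.79,0.12,0.56,-1,3.12,-3.72,0.16,0.74,-1,3.9,-4.65,0.2,0.93,-1])

```text
time_s: 1.17
tcp_pos: [0.2994, 0.4572, 0.2027]
tool_rot: [0.0, 0.106, 0.994, 0.0]
force: [0.8, 0.4, 0.8]
opening: 0.0857
```

Call:
arm_command(commands=[0.78,-0.93,0,0.19,-1,1.56,-1.86,0,0.37,-1,2.34,-2.79,0,0.56,-1,3.12,-3.72,0,0.74,-1,3.9,-4.65,0,0.93,-1])

```text
time_s: 1.58
tcp_pos: [0.4165, 0.3175, 0.2028]
tool_rot: [0.0, 0.066, 0.998, 0.0]
force: [0.4, 0.6, 1.0]
opening: 0.0853
```

Call:
arm_command(commands=[0.78,-0.93,0,0.19,-1,1.56,-1.86,0,0.37,-1,2.34,-2.79,0,0.56,-1,3.12,-3.72,0,0.74,-1,3.9,-4.65,0,0.93,-1])

```text
time_s: 2.0
tcp_pos: [0.5335, 0.1781, 0.2028]
tool_rot: [0.0, 0.025, 1.0, 0.0]
force: [0.9, 0.2, -0.3]
opening: 0.0853
```

Call:
arm_command(commands=[0.78,-0.93,0,0.19,-1,1.56,-1.86,0,0.37,-1,2.34,-2.79,0,0.56,-1,3.12,-3.72,0,0.74,-1,3.88,-4.63,0,0.92,-1])

```text
time_s: 2.42
tcp_pos: [0.6499, 0.0392, 0.2026]
tool_rot: [0.0, -0.015, 1.0, 0.0]
force: [1.0, -0.2, 0.7]
opening: 0.0855
```

```bash
cat >> h.py <<'E'
def st():
    s=sensors.observe(); w,x,y,z=s['tool_rot']
    from scipy.spatial.transform import Rotation as R
    Y=R.from_quat([x,y,z,w]).as_matrix()[:,1]
    print('t',round(float(s['time_s']),2),'tcp',np.round(s['tcp_pos'],4),'jaw',np.degrees(np.arctan2(Y[1],Y[0])).round(1),'F',np.round(s['force'],2),'M',np.round(s['moment'],3),'open',round(float(s['opening']),4),'j',np.round(s['joints'],2)); return s
E
python3 - <<'E'
from h import *
st(); im,d=grab('wrist'); cv2.imwrite('pics/w1.png',im)
E
```

```text
t 2.42 tcp [0.6499 0.0392 0.2026] jaw 91.7 F [ 1.04 -0.16  0.71] M [ 0.075 -0.03   0.027] open 0.0855 j [-0.38  0.46  0.4   1.29 -0.17  1.43  1.61]
```

View pics/w1.png

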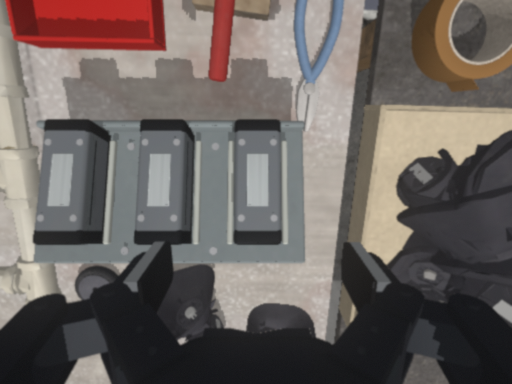

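Call:
arm_command(commands=[0,0,-0.9,0,-1,-0.03,0,-1.8,0,-1,-0.04,0,-2.6,0,-1,-0.04,0,-3.3,0,-1,-0.04,0,-3.62,0,-1])

```text
time_s: 2.88
tcp_pos: [0.6459, 0.0407, 0.0905]
tool_rot: [-0.002, -0.015, 1.0, -0.0]
force: [-0.4, 0.7, -1.0]
opening: 0.0853
```

Call:
arm_command(commands=[0,0,0,0,1,0,0,0,0,1,0,0,0,0,1,0,0,0,0,1,0,0,0,0,1])

```text
time_s: 3.3
tcp_pos: [0.6487, 0.0407, 0.0955]
tool_rot: [0.001, -0.014, 1.0, 0.0]
force: [-0.4, -0.2, 0.3]
opening: 0.025
```

```bash
python3 -c "
from h import *
st()"
```

```text
t 3.3 tcp [0.6487 0.0407 0.0955] jaw 91.7 F [-0.39 -0.18  0.33] M [-0.019  0.036 -0.019] open 0.025 j [-0.38  0.51  0.38  1.45 -0.2   1.21  1.63]
```

Run:
```python
from h import *
im,d=grab('wrist'); i2,_=grab('scene'); cv2.imwrite('pics/w2.png',cv2.resize(np.hstack([im,cv2.resize(i2[120:312,256:],(512,384))]),(800,300))); st()
```

```text
t 3.4 tcp [0.6482 0.0407 0.0948] jaw 91.7 F [-0.28 -0.01  0.89] M [-0.006  0.014  0.021] open 0.0097 j [-0.38  0.51  0.38  1.45 -0.2   1.21  1.63]
```

View pics/w2.png

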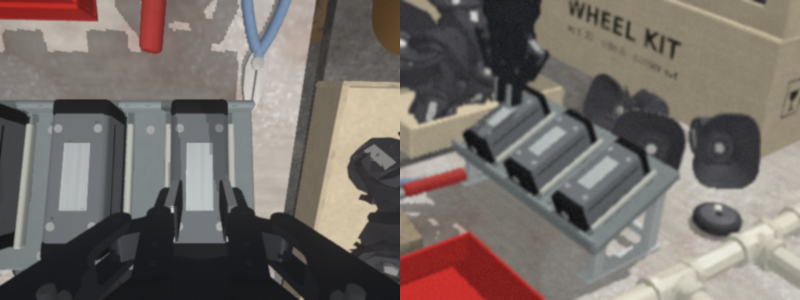

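Run:
```python
from h import *
im,d=grab('wrist'); P,u,v=cloud('wrist',d)
c,M=T('wrist'); print(np.round(np.array(c['tool_from_camera']),3))
for (a,b) in [(255,170),(255,200),(255,240),(255,290),(222,260),(300,260),(225,300),(290,300),(100,230)]:
    i=(u==a)&(v==b); print((a,b),P[i].round(3),d[b,a])
inv=np.linalg.inv(M); s=sensors.observe()
p=inv[:3,:3]@s['tcp_pos']+inv[:3,3]; print('tcp px',c['fx']*p[0]/p[2]+c['cx'],c['fy']*p[1]/p[2]+c['cy'],p)
it,dt=grab('top'); P,u,v=cloud('top',dt); 
for y in(.04,):
  for x in np.arange(.58,.76,.01):
    q=P[(abs(P[:,0]-x)<.005)&(abs(P[:,1]-y)<.012),2]; print(round(x,2),q.round(3)[:6])
st()
cv2.imwrite('pics/w3.png',np.hstack([cv2.resize(it[90:220,230:370],(560,520))]))
```

```text
[[ 0.001 -0.959 -0.283  0.071]
 [ 1.     0.001 -0.    -0.001]
 [ 0.001 -0.283  0.959 -0.178]
 [ 0.     0.     0.     1.   ]]
(255, 170) [[0.612 0.038 0.105]] 0.17087996
(255, 200) [[0.628 0.038 0.114]] 0.16723347
(255, 240) [[0.649 0.039 0.123]] 0.16407607
(255, 290) [[0.674 0.04  0.135]] 0.16008522
(222, 260) [[0.643 0.024 0.157]] 0.12925306
(300, 260) [[0.675 0.07  0.099]] 0.19465376
(225, 300) [[0.632 0.03  0.2  ]] 0.08585649
(290, 300) [[0.631 0.05  0.2  ]] 0.085294686
(100, 230) [[ 0.647 -0.05   0.121]] 0.1648389
tcp px 257.586910700725 219.74332797321773 [0.00062878 0.01747816 0.1910792 ]
0.58 [0.562 0.561 0.562 0.562 0.562 0.561]
0.59 [0.559 0.559 0.558 0.558 0.559 0.559]
0.6 [0.554 0.554 0.554 0.553 0.556 0.554]
0.61 [0.551 0.55  0.552 0.549 0.551 0.551]
0.62 [0.546 0.546 0.546 0.546 0.546 0.546]
0.63 [0.534 0.532 0.533 0.532 0.532 0.531]
0.64 [0.535 0.535 0.535 0.534 0.534 0.535]
0.65 [0.534 0.534 0.534 0.533 0.534 0.535]
0.66 [0.531 0.531 0.531 0.531 0.531 0.532]
0.67 [0.527 0.524 0.526 0.524 0.524 0.526]
0.68 [0.515 0.516 0.515 0.517 0.517 0.515]
0.69 [0.513]
0.7 []
0.71 []
0.72 []
0.73 []
0.74 []
0.75 []
0.76 []
t 3.5 tcp [0.6479 0.0406 0.0944] jaw 91.7 F [-0.13 -0.2   0.59] M [-0.003  0.028 -0.043] open -0.0001 j [-0.38  0.52  0.38  1.45 -0.2   1.21  1.63]
```

View pics/w3.png

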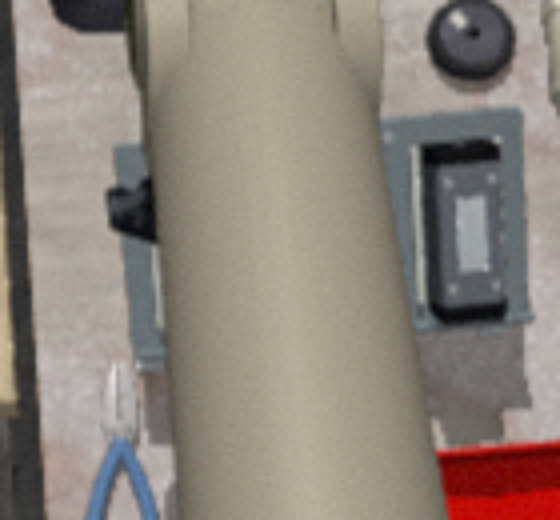

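Run:
```python
from h import *
im,d=grab('wrist'); 
cv2.imwrite('pics/w4.png',cv2.resize(im[120:384,130:400],(800,600)))
P,u,v=cloud('wrist',d)
near=(d[v,u]<.155)&(P[:,2]<.2)&(P[:,2]>.1)
for z in np.arange(.1,.2,.01):
    q=P[near&(abs(P[:,2]-z)<.005)]
    if len(q): print(round(z,2),len(q),q.min(0).round(3),q.max(0).round(3))
st()
```

```text
0.13 14 [0.638 0.034 0.134] [0.639 0.046 0.135]
0.14 391 [0.637 0.026 0.135] [0.643 0.053 0.145]
0.15 547 [0.637 0.026 0.145] [0.643 0.053 0.155]
0.16 522 [0.637 0.026 0.155] [0.643 0.053 0.165]
0.17 1010 [0.635 0.011 0.165] [0.66  0.067 0.175]
0.18 3367 [0.634 0.003 0.175] [0.661 0.077 0.185]
0.19 5427 [ 0.632 -0.006  0.185] [0.659 0.085 0.195]
t 3.55 tcp [0.6479 0.0407 0.0942] jaw 91.7 F [ 0.63  0.26 -0.38] M [-0.009  0.019 -0.014] open 0.0001 j [-0.38  0.52  0.38  1.45 -0.2   1.21  1.63]
```

View pics/w4.png

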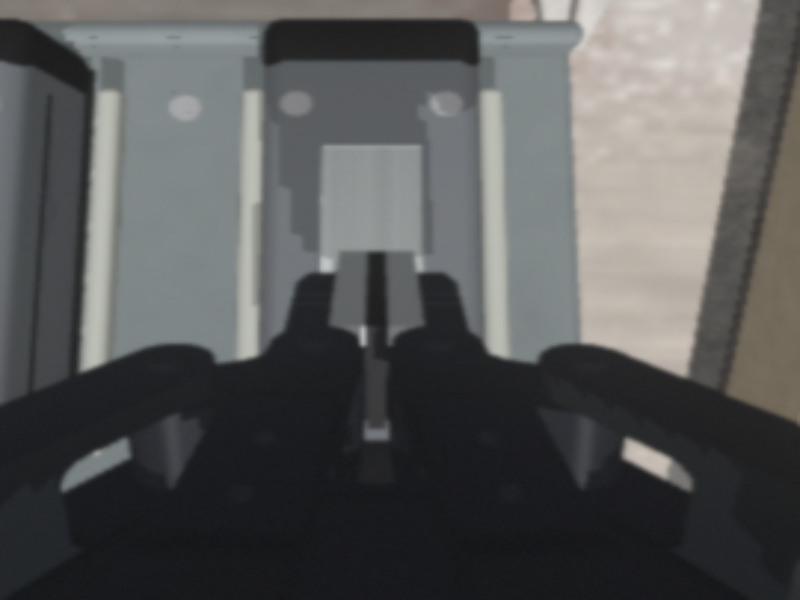

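Call:
arm_command(commands=[0,0,0,0,-1,0,0,0,0,-1,0,0,0,0,-1,0,0,0,0,-1,0,0,0,0,-1])

```text
time_s: 3.97
tcp_pos: [0.6477, 0.0406, 0.0938]
tool_rot: [-0.0, -0.014, 1.0, -0.0]
force: [-0.6, 0.5, 0.7]
opening: 0.0605
```

Run:
```python
from h import *
print('gd',ctrl.grip_depth)
im,d=grab('wrist'); cv2.imwrite('o.png',im)
P,u,v=cloud('wrist',d)
near=(d[v,u]<.16)&(P[:,2]<.2)&(P[:,2]>.08)&(abs(P[:,1]-.04)>.03)&(abs(P[:,1]-.04)<.06)
for z in np.arange(.1,.2,.01):
    q=P[near&(abs(P[:,2]-z)<.005)]
    if len(q): print(round(z,2),len(q),q.min(0).round(3),q.max(0).round(3))
st()
```

```text
gd 0.0187
0.13 12 [0.643 0.009 0.134] [0.657 0.071 0.135]
0.14 460 [ 0.636 -0.003  0.135] [0.661 0.083 0.145]
0.15 810 [ 0.636 -0.004  0.145] [0.661 0.084 0.155]
0.16 987 [ 0.636 -0.004  0.155] [0.661 0.084 0.165]
0.17 1106 [ 0.635 -0.004  0.165] [0.661 0.083 0.175]
0.18 1871 [ 0.633 -0.02   0.175] [0.662 0.1   0.185]
0.19 7257 [ 0.633 -0.02   0.185] [0.663 0.1   0.195]
t 4.02 tcp [0.6477 0.0406 0.0938] jaw 91.7 F [ 0.55 -0.2  -0.18] M [-0.02   0.004  0.031] open 0.0675 j [-0.38  0.52  0.38  1.45 -0.2   1.21  1.63]
```

Call:
arm_command(commands=[0,-0.03,0,0,-1,0,-0.03,-0.3,0,-1,0,-0.03,-0.6,0,-1,0,-0.03,-0.9,0,-1,0,-0.03,-1.1,0,-1])

```text
time_s: 4.43
tcp_pos: [0.6467, 0.0398, 0.0587]
tool_rot: [-0.001, -0.015, 1.0, -0.0]
force: [-0.1, -0.1, -0.2]
opening: 0.0857
```

Run:
```python
from h import *
im,d=grab('wrist'); cv2.imwrite('pics/w5.png',im)
P,u,v=cloud('wrist',d)
near=(d[v,u]<.165)&(P[:,2]<.16)&(P[:,2]>.06)&(abs(P[:,1]-.04)>.035)&(abs(P[:,1]-.04)<.07)
for z in np.arange(.06,.16,.01):
    q=P[near&(abs(P[:,2]-z)<.005)]
    if len(q): print(round(z,2),len(q),q.min(0).round(3),q.max(0).round(3))
st()
```

```text
0.07 657 [ 0.533 -0.03   0.068] [0.598 0.086 0.075]
0.08 2018 [ 0.526 -0.027  0.075] [0.648 0.005 0.085]
0.09 156 [ 0.643 -0.03   0.085] [0.68  0.084 0.095]
0.1 691 [ 0.682 -0.015  0.095] [0.706 0.089 0.104]
0.11 569 [ 0.634 -0.03   0.106] [0.66  0.093 0.115]
0.12 1157 [ 0.634 -0.03   0.115] [0.66  0.095 0.125]
0.13 1588 [ 0.634 -0.03   0.125] [0.704 0.096 0.135]
0.14 1624 [ 0.634 -0.03   0.135] [0.697 0.095 0.145]
0.15 1820 [ 0.632 -0.03   0.145] [0.657 0.11  0.155]
t 4.48 tcp [0.6461 0.0397 0.0577] jaw 91.7 F [-1.53  0.42 -1.38] M [0.01  0.021 0.003] open 0.0856 j [-0.37  0.55  0.37  1.49 -0.21  1.15  1.64]
```

View pics/w5.png

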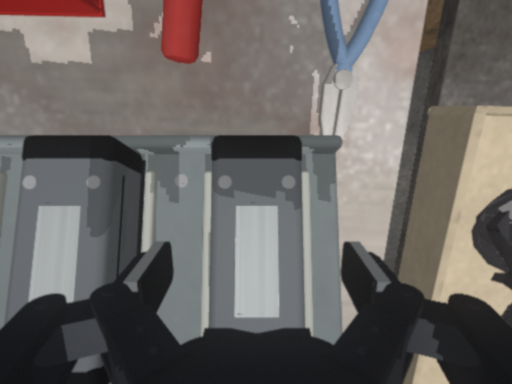

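Call:
arm_command(commands=[0,0,-0.15,0,0,0,0,-0.15,0,1,0,0,-0.15,0,1,0,0,-0.15,0,1,0,0,-0.15,0,1])

```text
time_s: 4.9
tcp_pos: [0.648, 0.0396, 0.0569]
tool_rot: [0.0, -0.014, 1.0, -0.0]
force: [-0.2, -0.5, 1.0]
opening: 0.0433
```

Call:
arm_command(commands=[0,0,0,0,1,0,0,0,0,1,0,0,0,0,1,0,0,0.3,0,1,0,0,0.8,0,1])

```text
time_s: 5.32
tcp_pos: [0.6455, 0.0398, 0.0782]
tool_rot: [-0.003, -0.015, 1.0, -0.0]
force: [-0.1, -0.3, -4.7]
opening: 0.0431
```

```bash
python3 -c "
from h import *
st()"
```

```text
t 5.32 tcp [0.6455 0.0398 0.0782] jaw 91.7 F [-0.09 -0.27 -4.71] M [ 0.027  0.071 -0.018] open 0.0431 j [-0.37  0.53  0.38  1.47 -0.2   1.19  1.63]
```

Call:
arm_command(commands=[0.05,0,0.7,0,1,0.05,0,1.4,0,1,0.05,0,2.0,0,1,0.05,0,2.4,0,1,0.05,0,2.4,0,1])

```text
time_s: 5.73
tcp_pos: [0.6506, 0.0398, 0.1554]
tool_rot: [0.002, -0.015, 1.0, 0.0]
force: [0.5, -0.8, -3.2]
opening: 0.043
```

```bash
cat >> h.py <<'E'
def feel(n=6):
    M=[];F=[]
    for i in range(n):
        eyes.get_image('wrist'); s=sensors.observe(); M.append(s['moment']); F.append(s['force'])
    st(); M=np.array(M);F=np.array(F)
    print('mean F',F.mean(0).round(2),'M',M.mean(0).round(4),'sd',M.std(0).round(3))
E
python3 -c "
from h import *
feel(8)"
```

```text
t 6.13 tcp [0.6487 0.0397 0.1512] jaw 91.7 F [ 0.17 -1.07 -4.96] M [0.011 0.056 0.069] open 0.043 j [-0.38  0.48  0.39  1.37 -0.18  1.33  1.62]
mean F [-0.14 -0.05 -4.57] M [-0.0071  0.0825  0.0111] sd [0.023 0.03  0.03 ]
```

Call:
arm_command(commands=[0,0,0,-1.43,1,0,0,0,-2.86,1,0,0,0,-4.29,1,0,0,0,-5.72,1,0,0,0,-7.15,1])

```text
time_s: 6.55
tcp_pos: [0.649, 0.0398, 0.1519]
tool_rot: [-0.0, 0.296, 0.955, -0.0]
force: [-0.1, -1.2, -4.5]
opening: 0.0432
```

Call:
arm_command(commands=[0,0,0,-1.43,1,0,0,0,-2.86,1,0,0,0,-4.29,1,0,0,0,-5.72,1,0,0,0,-7.15,1])

```text
time_s: 6.97
tcp_pos: [0.6491, 0.0399, 0.1519]
tool_rot: [-0.0, 0.575, 0.818, -0.0]
force: [-0.2, -0.7, -3.5]
opening: 0.043
```

Call:
arm_command(commands=[0,0,0,-1.43,1,0,0,0,-2.86,1,0,0,0,-4.29,1,0,0,0,-5.72,1,0,0,0,-7.15,1])

```text
time_s: 7.38
tcp_pos: [0.6491, 0.0399, 0.152]
tool_rot: [-0.0, 0.798, 0.602, -0.0]
force: [-0.0, 0.7, -4.7]
opening: 0.0431
```

Call:
arm_command(commands=[0,0,0,-1.43,1,0,0,0,-2.86,1,0,0,0,-4.29,1,0,0,0,-5.72,1,0,0,0,-7.15,1])

```text
time_s: 7.8
tcp_pos: [0.6492, 0.04, 0.152]
tool_rot: [-0.0, 0.945, 0.328, -0.0]
force: [0.2, -0.4, -4.0]
opening: 0.0432
```

Call:
arm_command(commands=[0,0,0,-1.43,1,0,0,0,-2.86,1,0,0,0,-4.29,1,0,0,0,-5.72,1,0,0,0,-7.15,1])

```text
time_s: 8.22
tcp_pos: [0.6492, 0.0401, 0.1521]
tool_rot: [-0.0, 1.0, 0.023, -0.0]
force: [-0.2, 0.3, -3.3]
opening: 0.0431
```

```bash
python3 -c "
from h import *
feel(2)
im,d=grab('wrist'); cv2.imwrite('pics/w6.png',im)
P,u,v=cloud('wrist',d)
for b in range(100,384,20):
  i=(u==257)&(v==b); print(b,P[i].round(3))
"
```

```text
t 8.32 tcp [0.6492 0.0402 0.1519] jaw -87.2 F [ 0.05 -0.03 -4.88] M [-0.029 -0.091  0.022] open 0.0434 j [-0.75  0.65  1.03  1.39 -0.55  1.41 -1.25]
mean F [-0.05 -0.1  -4.41] M [ 0.0099 -0.0482  0.0011] sd [0.039 0.043 0.021]
100 [[0.728 0.043 0.114]]
120 [[0.714 0.042 0.106]]
140 [[0.708 0.042 0.193]]
160 [[0.699 0.042 0.197]]
180 [[0.69  0.041 0.2  ]]
200 [[0.682 0.041 0.205]]
220 [[0.674 0.04  0.209]]
240 [[0.666 0.04  0.212]]
260 [[0.658 0.04  0.216]]
280 [[0.65  0.039 0.219]]
300 [[0.642 0.039 0.223]]
320 [[0.634 0.038 0.226]]
340 [[0.662 0.04  0.267]]
360 [[0.661 0.04  0.272]]
380 [[0.661 0.04  0.278]]
```

View pics/w6.png

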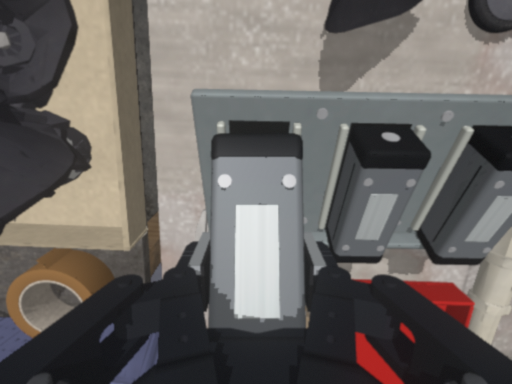

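Call:
arm_command(commands=[0.08,0,-0.6,-0.23,1,0.08,0,-1.2,-0.23,1,0.08,0,-1.6,-0.23,1,0.08,0,-1.8,-0.23,1,0.08,0,-2.0,-0.23,1])

```text
time_s: 8.78
tcp_pos: [0.6497, 0.0399, 0.0953]
tool_rot: [-0.001, 1.0, 0.017, -0.002]
force: [-32.4, 2.8, 41.5]
opening: 0.0435
```

Call:
arm_command(commands=[0,0,-0.1,0,1,0,0,-0.2,0,1,0,0,-0.3,0,1,0,0,-0.4,0,1,0,0,-0.5,0,1])

```text
time_s: 9.2
tcp_pos: [0.6472, 0.04, 0.0819]
tool_rot: [-0.003, 1.0, 0.016, -0.004]
force: [-44.6, 2.6, 39.0]
opening: 0.0432
```

```bash
cat >> h.py <<'E'
def tilt():
    im,d=grab('wrist'); P,u,v=cloud('wrist',d); t=sensors.observe()['tcp_pos']
    k=(abs(u-257)<30)&(P[:,2]<t[2]+.105)&(abs(P[:,1]-t[1])<.018)&(abs(P[:,0]-t[0])<.075)&(P[:,2]>t[2]+.035)
    Q=P[k]; A=np.c_[Q[:,0]-t[0],np.ones(len(Q))]
    for _ in range(5):
        c=np.linalg.lstsq(A,Q[:,2],rcond=None)[0]; g=abs(A@c-Q[:,2])<.004; A,Q=A[g],Q[g]
    print('tilt',np.degrees(np.arctan(c[0])).round(1),'top z at tcp x',c[1].round(4),'x range',Q[:,0].min().round(3),Q[:,0].max().round(3),len(Q)); return im
E
python3 -c "
from h import *
st();tilt()
"
```

```text
t 9.2 tcp [0.6472 0.04   0.0819] jaw -88.1 F [-44.62   2.6   39.01] M [0.7   7.906 0.282] open 0.0432 j [-0.74  0.71  0.99  1.48 -0.6   1.29 -1.22]
tilt -10.9 top z at tcp x 0.1496 x range 0.625 0.705 10764
```

Call:
arm_command(commands=[0.1,0,0.4,0,1,0.3,0,0.7,0,1,0.3,0,0.7,0,1,0.27,0,0.55,0,1,0.24,0,0.4,0,1])

```text
time_s: 9.67
tcp_pos: [0.6585, 0.0397, 0.0886]
tool_rot: [-0.0, 1.0, 0.016, -0.0]
force: [-0.4, 0.7, -4.6]
opening: 0.0434
```

Call:
arm_command(commands=[-0.05,0,-0.15,0,1,-0.1,0,-0.3,0,1,-0.14,0,-0.45,0,1,-0.17,0,-0.6,0,1,-0.2,0,-0.75,0,1])

```text
time_s: 10.08
tcp_pos: [0.6504, 0.0395, 0.0671]
tool_rot: [-0.001, 1.0, 0.015, -0.002]
force: [-14.1, 0.2, 11.9]
opening: 0.0432
```

```bash
python3 -c "
from h import *
st();tilt()
"
```

```text
t 10.08 tcp [0.6504 0.0395 0.0671] jaw -88.2 F [-14.14   0.17  11.89] M [0.255 2.351 0.187] open 0.0432 j [-0.73  0.72  0.98  1.49 -0.61  1.27 -1.22]
tilt -5.7 top z at tcp x 0.1372 x range 0.641 0.706 2741
```

Call:
arm_command(commands=[-0.03,0,-0.1,0,1,-0.05,0,-0.2,0,1,-0.07,0,-0.3,0,1,-0.07,0,-0.38,0,1,-0.07,0,-0.42,0,1])

```text
time_s: 10.55
tcp_pos: [0.6491, 0.0396, 0.0588]
tool_rot: [-0.002, 1.0, 0.015, -0.001]
force: [-31.1, 3.8, 53.7]
opening: 0.0429
```

```bash
python3 -c "
from h import *
st();im=tilt(); cv2.imwrite('pics/w7.png',im)
"
```

```text
t 10.55 tcp [0.6491 0.0396 0.0588] jaw -88.2 F [-31.15   3.75  53.67] M [0.846 6.245 0.106] open 0.0429 j [-0.73  0.73  0.98  1.5  -0.62  1.25 -1.21]
tilt -2.8 top z at tcp x 0.1313 x range 0.64 0.704 2487
```

View pics/w7.png

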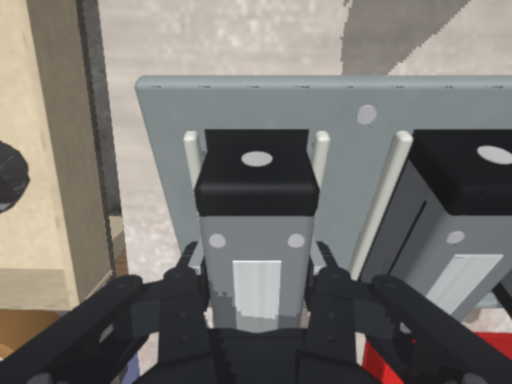

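```bash
cat >> h.py <<'E'
def tilt():
    im,d=grab('wrist'); P,u,v=cloud('wrist',d); t=sensors.observe()['tcp_pos']
    k=(abs(u-257)<12); pr=[]
    for b in range(100,332,6):
        i=k&(v==b)
        if i.any(): pr.append(np.median(P[i],0)[[0,2]])
    pr=np.array(pr); print('profile',[(int(a*1e3),int(b*1e3)) for a,b in pr])
    return im
E
python3 -c "
from h import *
tilt()"
```

```text
profile [(725, 113), (723, 112), (720, 111), (718, 110), (716, 109), (713, 108), (710, 107), (707, 105), (706, 115), (704, 121), (703, 126), (701, 131), (700, 135), (699, 139), (697, 142), (695, 142), (693, 143), (691, 142), (688, 141), (686, 141), (683, 139), (680, 138), (677, 138), (675, 137), (672, 136), (669, 135), (666, 134), (663, 134), (659, 133), (656, 132), (652, 130), (648, 129), (645, 128), (641, 127), (637, 126), (633, 125), (628, 123), (623, 122), (619, 121)]
```

Call:
arm_command(commands=[0,0,-0.1,0,1,0,0,-0.15,0,1,0,0,-0.15,0,-0.3,0,0,-0.15,0,-0.6,0,0,-0.15,0,-0.6])

```text
time_s: 11.07
tcp_pos: [0.6504, 0.04, 0.0495]
tool_rot: [-0.0, 1.0, 0.016, 0.0]
force: [-0.3, -0.0, -0.6]
opening: 0.0686
```

Call:
arm_command(commands=[0,0,0,0,-0.6,0,0,0,0,-0.6,0,0,0,0,-0.6,0,0,0,0,-0.6,0,0,0,0,-0.6])

```text
time_s: 11.48
tcp_pos: [0.6506, 0.0396, 0.0495]
tool_rot: [0.0, 1.0, 0.015, -0.0]
force: [0.2, -0.3, 1.6]
opening: 0.0684
```

```bash
python3 -c "
from h import *
st();tilt()"
```

```text
t 11.48 tcp [0.6506 0.0396 0.0495] jaw -88.2 F [ 0.19 -0.33  1.56] M [ 0.016  0.01  -0.039] open 0.0684 j [-0.73  0.74  0.97  1.51 -0.63  1.23 -1.21]
profile [(726, 114), (724, 113), (722, 112), (720, 111), (717, 110), (715, 108), (713, 108), (710, 107), (707, 106), (706, 114), (705, 120), (703, 125), (702, 129), (701, 132), (700, 136), (698, 140), (697, 142), (695, 143), (694, 143), (691, 143), (689, 142), (687, 141), (684, 140), (682, 139), (679, 138), (676, 137), (674, 137), (671, 136), (668, 135), (664, 134), (662, 134), (659, 133), (655, 132), (652, 131), (648, 129), (644, 128), (641, 127), (637, 126), (632, 125)]
```

Call:
arm_command(commands=[0,0,0.1,0,1,0,0,0.1,0,1,0,0,0.1,0,1,0,0,0.1,0,1,0,0,0.1,0,1])

```text
time_s: 11.95
tcp_pos: [0.6511, 0.0391, 0.0547]
tool_rot: [-0.0, 1.0, 0.015, 0.001]
force: [-6.2, 0.7, 12.1]
opening: 0.0433
```

Call:
arm_command(commands=[0,0,0.3,0,1,0,0,0.7,0,1,0.15,0,1,0,1,0.3,0,1,0,1,0.3,0,1,0,1])

```text
time_s: 12.37
tcp_pos: [0.6612, 0.0399, 0.0836]
tool_rot: [-0.0, 1.0, 0.016, 0.001]
force: [-0.8, 0.6, -5.5]
opening: 0.0433
```

```bash
python3 -c "
from h import *
feel(8);tilt()"
```

```text
t 12.77 tcp [0.6595 0.0397 0.0824] jaw -88.2 F [-0.03 -0.01 -4.15] M [-0.065 -0.162  0.005] open 0.0434 j [-0.72  0.72  0.98  1.45 -0.61  1.3  -1.23]
mean F [-0.03 -0.3  -4.52] M [-0.0004 -0.1035 -0.0094] sd [0.033 0.03  0.031]
profile [(740, 1), (734, 113), (731, 115), (728, 114), (725, 113), (722, 112), (719, 110), (716, 109), (716, 137), (714, 143), (713, 149), (711, 154), (710, 158), (709, 161), (707, 165), (706, 169), (705, 170), (703, 171), (701, 170), (698, 170), (696, 169), (693, 168), (690, 167), (688, 166), (685, 165), (682, 164), (679, 163), (676, 163), (672, 161), (670, 161), (667, 160), (663, 159), (660, 158), (656, 157), (652, 156), (648, 155), (644, 153), (639, 152), (635, 151)]
```

Call:
arm_command(commands=[0,0,-0.3,0,1,0,0,-0.6,0,1,0,0,-0.8,0,1,0,0,-0.9,0,1,0,0,-0.95,0,1])

```text
time_s: 13.23
tcp_pos: [0.6597, 0.0399, 0.058]
tool_rot: [-0.001, 1.0, 0.015, 0.0]
force: [-24.1, 5.1, 41.3]
opening: 0.0432
```

Call:
arm_command(commands=[0,0,-0.1,0,1,0,0,-0.15,0,1,0,0,-0.15,0,-0.3,0,0,-0.15,0,-0.5,0,0,-0.15,0,-0.6])

```text
time_s: 13.65
tcp_pos: [0.6606, 0.0381, 0.052]
tool_rot: [0.0, 1.0, 0.015, 0.002]
force: [0.4, -0.7, 0.1]
opening: 0.0683
```

```bash
python3 -c "
from h import *
st();tilt()"
```

```text
t 13.65 tcp [0.6606 0.0381 0.052 ] jaw -88.3 F [ 0.42 -0.65  0.09] M [-0.008  0.03   0.002] open 0.0683 j [-0.71  0.75  0.97  1.48 -0.63  1.24 -1.21]
profile [(740, 0), (734, 109), (732, 113), (729, 114), (727, 113), (725, 112), (722, 110), (720, 109), (717, 108), (715, 110), (713, 114), (711, 118), (710, 123), (708, 126), (707, 130), (705, 132), (704, 135), (703, 138), (702, 141), (700, 142), (699, 143), (696, 143), (694, 142), (691, 141), (688, 139), (685, 138), (682, 136), (679, 135), (675, 133), (672, 132), (668, 130), (665, 129), (661, 127), (657, 126), (652, 124), (648, 122), (643, 119), (637, 117), (632, 115)]
```

Call:
arm_command(commands=[0,0,0.7,0,-0.8,0,0,1.6,0,-1,0,0,2.4,0,-1,-0.1,-0.7,2.5,0,-1,-0.2,-1.6,2.5,0,-1])

```text
time_s: 14.12
tcp_pos: [0.6555, -0.0053, 0.1262]
tool_rot: [-0.001, 1.0, 0.018, 0.002]
force: [0.0, 0.5, -0.3]
opening: 0.0855
```

Call:
arm_command(commands=[-0.1,-0.8,0,0,-1,-0.1,-1.4,0,0,-1,-0.1,-1.4,0,0,-1,-0.1,-1.4,-0.5,0,-1,-0.1,-1.4,-1.1,0,-1])

```text
time_s: 14.53
tcp_pos: [0.6519, -0.0505, 0.0924]
tool_rot: [-0.0, 1.0, 0.015, 0.001]
force: [-0.0, 0.9, -0.3]
opening: 0.0854
```

```bash
python3 -c "
from h import *
st();tilt()"
```

```text
t 14.53 tcp [ 0.6519 -0.0505  0.0924] jaw -88.3 F [-0.01  0.88 -0.3 ] M [ 0.016 -0.04  -0.013] open 0.0854 j [-0.6   0.7   1.    1.46 -0.59  1.3  -1.1 ]
profile [(727, 108), (724, 107), (721, 106), (717, 104), (714, 103), (711, 107), (709, 113), (706, 120), (704, 125), (702, 129), (700, 134), (697, 137), (695, 138), (692, 137), (688, 135), (685, 133), (682, 132), (678, 130), (674, 129), (670, 127), (666, 125), (663, 124), (658, 122), (654, 120), (649, 118), (644, 116), (639, 114), (634, 112), (628, 109), (622, 106), (616, 103), (609, 100), (603, 97), (596, 95), (515, -3), (507, -3), (499, -3), (491, -3), (483, -3)]
```

Call:
arm_command(commands=[0,-0.03,-0.5,0,-1,0,-0.03,-1.0,0,-1,0,-0.03,-1.2,0,-1,0,-0.03,-1.2,0,0,0,-0.03,-1.2,0,1])

```text
time_s: 15.0
tcp_pos: [0.6506, -0.0509, 0.0556]
tool_rot: [0.0, 1.0, 0.016, -0.0]
force: [-0.5, 0.2, 0.0]
opening: 0.0637
```

Call:
arm_command(commands=[0,0,0,0,1,0,0,0,0,1,0,0,0,0,1,0,0,0,0,1,0,0,0,0,1])

```text
time_s: 15.42
tcp_pos: [0.6514, -0.0515, 0.057]
tool_rot: [0.0, 1.0, 0.015, 0.001]
force: [-0.5, -0.4, 6.8]
opening: 0.0431
```

Call:
arm_command(commands=[0,0,0.5,0,1,0,0,1.3,0,1,0,0,2.2,0,1,0,0,3.1,0,1,0,0,3.2,0,1])

```text
time_s: 15.83
tcp_pos: [0.6527, -0.0522, 0.1576]
tool_rot: [0.0, 1.0, 0.015, 0.003]
force: [1.0, -0.9, -2.8]
opening: 0.0431
```

```bash
python3 -c "
from h import *
feel(8);tilt()"
```

```text
t 16.23 tcp [ 0.65   -0.0508  0.1502] jaw -88.2 F [ 0.58  0.27 -4.52] M [-0.026 -0.064  0.059] open 0.0431 j [-0.61  0.65  1.03  1.39 -0.56  1.41 -1.13]
mean F [ 0.14  0.13 -4.71] M [ 0.0123 -0.0645 -0.0019] sd [0.043 0.021 0.034]
profile [(729, 114), (725, 112), (721, 110), (716, 109), (712, 107), (707, 105), (712, 207), (710, 211), (708, 216), (706, 221), (705, 224), (703, 227), (702, 230), (700, 233), (699, 235), (697, 236), (695, 236), (692, 235), (690, 234), (687, 233), (684, 231), (681, 230), (678, 229), (675, 227), (672, 226), (668, 224), (665, 223), (661, 221), (658, 220), (653, 218), (649, 216), (645, 214), (640, 212), (635, 210), (630, 207), (625, 205), (618, 202), (612, 199), (605, 196)]
```

Call:
arm_command(commands=[0,0,0,1.43,1,0,0,0,2.86,1,0,0,0,4.29,1,0,0,0,5.72,1,0,0,0,7.15,1])

```text
time_s: 16.7
tcp_pos: [0.6504, -0.0512, 0.1511]
tool_rot: [-0.0, 0.946, 0.324, -0.0]
force: [-0.6, 0.3, -4.4]
opening: 0.0431
```

Call:
arm_command(commands=[0,0,0,1.43,1,0,0,0,2.86,1,0,0,0,4.29,1,0,0,0,5.72,1,0,0,0,7.15,1])

```text
time_s: 17.12
tcp_pos: [0.6504, -0.0513, 0.1511]
tool_rot: [-0.0, 0.801, 0.599, -0.0]
force: [0.1, -0.6, -4.5]
opening: 0.0429
```

Call:
arm_command(commands=[0,0,0,1.43,1,0,0,0,2.86,1,0,0,0,4.29,1,0,0,0,5.72,1,0,0,0,7.15,1])

```text
time_s: 17.53
tcp_pos: [0.6503, -0.0514, 0.151]
tool_rot: [-0.001, 0.578, 0.816, -0.0]
force: [0.2, -0.6, -5.0]
opening: 0.0436
```

Call:
arm_command(commands=[0,0,0,1.43,1,0,0,0,2.86,1,0,0,0,4.29,1,0,0,0,5.72,1,0,0,0,7.15,1])

```text
time_s: 17.95
tcp_pos: [0.6502, -0.0515, 0.1509]
tool_rot: [-0.001, 0.3, 0.954, -0.0]
force: [0.1, 0.2, -4.5]
opening: 0.0432
```

Call:
arm_command(commands=[0.15,0,0,1.43,1,0.3,0,0,2.86,1,0.45,0,0,4.29,1,0.6,0,0,5.72,1,0.7,0,0,7.15,1])

```text
time_s: 18.37
tcp_pos: [0.6715, -0.0515, 0.1507]
tool_rot: [-0.001, -0.007, 1.0, -0.0]
force: [1.0, -0.7, -4.8]
opening: 0.0431
```

```bash
python3 -c "
from h import *
feel(4);tilt()"
```

```text
t 18.57 tcp [ 0.6713 -0.0515  0.1511] jaw 90.2 F [-0.23 -0.06 -5.87] M [-0.085  0.115  0.07 ] open 0.0433 j [-0.22  0.53  0.38  1.3  -0.19  1.35  1.73]
mean F [ 0.03  0.3  -4.92] M [-0.0388  0.0741  0.0213] sd [0.027 0.027 0.042]
profile [(590, 0), (597, 71), (602, 64), (608, 60), (613, 62), (618, 65), (611, 208), (613, 212), (615, 218), (616, 222), (618, 225), (620, 228), (621, 231), (623, 234), (624, 236), (626, 237), (628, 237), (630, 236), (633, 235), (636, 233), (639, 232), (642, 230), (645, 229), (648, 228), (651, 226), (655, 225), (658, 224), (661, 222), (665, 221), (669, 219), (673, 217), (678, 215), (683, 213), (688, 211), (693, 208), (698, 206), (705, 202), (711, 200), (717, 197)]
```

Call:
arm_command(commands=[0,0,-0.6,0.3,1,0,0,-1.15,0.3,1,0,0,-1.4,0.3,1,-0.12,0,-1.6,0.3,1,-0.25,0,-1.8,0.3,1])

```text
time_s: 19.03
tcp_pos: [0.6661, -0.0512, 0.1012]
tool_rot: [0.003, -0.017, 1.0, -0.0]
force: [-7.8, 0.5, 17.5]
opening: 0.0431
```

Call:
arm_command(commands=[-0.08,0,-0.2,0,1,-0.17,0,-0.4,0,1,-0.22,0,-0.6,0,1,-0.27,0,-0.83,0,1,-0.27,0,-1.0,0,1])

```text
time_s: 19.45
tcp_pos: [0.6537, -0.0515, 0.0703]
tool_rot: [-0.001, -0.016, 1.0, 0.0]
force: [-24.0, 1.1, 14.6]
opening: 0.0432
```

Call:
arm_command(commands=[0,0,-0.1,0,1,0,0,-0.2,0,1,0,0,-0.3,0,1,0,0,-0.38,0,1,0,0,-0.42,0,1])

```text
time_s: 19.87
tcp_pos: [0.6533, -0.0516, 0.0564]
tool_rot: [-0.002, -0.016, 1.0, 0.0]
force: [-20.4, 2.0, 12.8]
opening: 0.0433
```

```bash
python3 -c "
from h import *
st();tilt()"
```

```text
t 19.87 tcp [ 0.6533 -0.0516  0.0564] jaw 91.8 F [-20.41   1.98  12.77] M [0.109 3.13  0.063] open 0.0433 j [-0.22  0.56  0.36  1.47 -0.21  1.15  1.78]
profile [(575, 0), (580, 0), (584, 0), (589, 0), (593, 0), (593, 69), (594, 104), (596, 106), (599, 107), (601, 108), (604, 108), (607, 109), (609, 110), (612, 111), (614, 112), (616, 113), (619, 114), (621, 115), (624, 116), (626, 117), (629, 118), (631, 119), (633, 120), (636, 121), (638, 121), (641, 122), (643, 123), (645, 124), (648, 125), (650, 126), (653, 127), (655, 128), (657, 129), (659, 130), (662, 131), (665, 131), (667, 132), (669, 133), (671, 133)]
```

Call:
arm_command(commands=[0,0,-0.05,0,1,0,0,-0.05,0,1,0,0,0.2,0,1,0,0,0.8,0,1,0,0,1.2,0,1])

```text
time_s: 20.33
tcp_pos: [0.6566, -0.0512, 0.0929]
tool_rot: [0.001, -0.017, 1.0, -0.0]
force: [1.6, 0.4, -3.7]
opening: 0.0435
```

```bash
python3 -c "
from h import *
feel(8);tilt()"
```

```text
t 20.73 tcp [ 0.6555 -0.0511  0.09  ] jaw 92.0 F [-0.3 -0.3 -5.1] M [-0.01  -0.044  0.012] open 0.043 j [-0.22  0.54  0.36  1.43 -0.2   1.21  1.77]
mean F [ 0.16 -0.37 -4.46] M [-0.0041 -0.0685  0.0073] sd [0.037 0.064 0.03 ]
profile [(576, 0), (582, 1), (587, 0), (592, 0), (594, 69), (598, 71), (596, 137), (598, 139), (601, 139), (604, 141), (606, 141), (609, 142), (611, 143), (614, 144), (616, 145), (619, 146), (621, 147), (624, 148), (626, 149), (628, 150), (631, 151), (633, 152), (636, 153), (638, 154), (640, 155), (643, 156), (645, 157), (647, 158), (650, 159), (652, 160), (655, 161), (657, 162), (659, 163), (662, 164), (664, 165), (666, 166), (668, 167), (671, 167), (673, 168)]
```

Call:
arm_command(commands=[0,0,0.8,0,1,-0.9,-0.4,1.1,0,1,-2.0,-1.0,1.1,-0.1,1,-3.1,-1.6,1.1,-0.2,1,-4.2,-2.2,1.1,-0.27,1])

```text
time_s: 21.2
tcp_pos: [0.5285, -0.1178, 0.1238]
tool_rot: [-0.0, -0.006, 1.0, -0.0]
force: [-0.5, -1.4, -4.8]
opening: 0.0432
```

Call:
arm_command(commands=[-1.1,-0.6,0,0,1,-2.2,-1.2,0,0,1,-3.2,-1.7,0,0,1,-3.8,-2.03,0,0,1,-3.8,-2.03,0,0,1])

```text
time_s: 21.62
tcp_pos: [0.4118, -0.1811, 0.124]
tool_rot: [-0.001, -0.003, 1.0, 0.0]
force: [-0.6, 0.3, -5.1]
opening: 0.0428
```

```bash
python3 -c "
from h import *
feel(3)"
```

```text
t 21.77 tcp [ 0.4166 -0.1778  0.1244] jaw 90.7 F [ 0.35 -0.61 -4.51] M [ 0.022 -0.094  0.007] open 0.0431 j [-0.12  0.06  0.48  1.94 -0.03  1.15  1.95]
mean F [ 0.74 -0.23 -4.58] M [ 0.0277 -0.1117 -0.0157] sd [0.008 0.014 0.026]
```

Call:
arm_command(commands=[0,0,-0.9,0,1,0,0,-2.0,0,1,0,0,-3.1,0,1,0,0,-3.8,0,1,0,0,-4.1,0,1])

```text
time_s: 22.18
tcp_pos: [0.4148, -0.1766, -0.002]
tool_rot: [-0.003, -0.007, 1.0, 0.0]
force: [-0.3, 0.3, -4.5]
opening: 0.0432
```

Call:
arm_command(commands=[0.05,0,-0.15,0,1,0.12,0,-0.3,0,1,0.2,0,-0.45,0,1,0.28,0,-0.6,0,1,0.35,0,-0.75,0,1])

```text
time_s: 22.6
tcp_pos: [0.4289, -0.1775, -0.0195]
tool_rot: [0.001, -0.006, 1.0, 0.0]
force: [-4.4, 5.0, 6.2]
opening: 0.0431
```

```bash
python3 -c "
from h import *
st(); tilt()"
```

```text
t 22.6 tcp [ 0.4289 -0.1775 -0.0195] jaw 90.7 F [-4.43  5.    6.19] M [ 0.926  1.368 -0.23 ] open 0.0431 j [-0.07  0.3   0.45  2.06 -0.18  0.82  2.07]
profile [(353, 5), (356, 5), (359, 5), (362, 5), (365, 5), (366, 42), (368, 45), (370, 45), (372, 45), (375, 46), (377, 46), (379, 46), (382, 46), (384, 46), (387, 47), (389, 47), (391, 47), (394, 47), (396, 48), (399, 48), (401, 49), (404, 49), (406, 49), (409, 49), (411, 50), (414, 50), (417, 50), (419, 50), (422, 51), (425, 51), (428, 51), (430, 52), (433, 52), (436, 52), (439, 52), (441, 53), (444, 53), (447, 53), (451, 53)]
```

Call:
arm_command(commands=[0.05,0.07,-0.1,0,1,0.07,0.07,-0.2,0,1,0.07,0.07,-0.2,0,1,0.07,0.07,-0.2,0,-0.05,0.07,0.07,-0.2,0,-0.12])

```text
time_s: 23.07
tcp_pos: [0.4307, -0.1763, -0.026]
tool_rot: [0.002, -0.006, 1.0, -0.0]
force: [0.3, -0.1, -0.6]
opening: 0.0476
```

```bash
python3 -c "
from h import *
st(); tilt()"
```

```text
t 23.07 tcp [ 0.4307 -0.1763 -0.026 ] jaw 90.7 F [ 0.3  -0.13 -0.58] M [-0.037  0.035 -0.036] open 0.0476 j [-0.07  0.31  0.45  2.06 -0.19  0.8   2.07]
profile [(355, 5), (357, 5), (360, 5), (363, 5), (366, 5), (367, 25), (368, 43), (370, 45), (372, 45), (375, 46), (377, 46), (379, 45), (381, 45), (384, 45), (386, 45), (389, 45), (391, 45), (393, 45), (396, 45), (398, 45), (401, 45), (403, 45), (406, 45), (408, 46), (411, 46), (414, 46), (417, 45), (419, 46), (422, 46), (425, 45), (428, 46), (431, 46), (434, 46), (437, 46), (440, 46), (443, 46), (446, 45), (449, 46), (453, 46)]
```

Call:
arm_command(commands=[0,0,0.8,0,-0.12,0,0,2.0,0,-0.2,0,0,3.2,0,-1,0,0,4.4,0,-1,0.3,0.1,5.1,0,-1])

```text
time_s: 23.53
tcp_pos: [0.4382, -0.1745, 0.1301]
tool_rot: [0.002, -0.005, 1.0, -0.0]
force: [1.2, -1.5, -0.0]
opening: 0.0844
```

Call:
arm_command(commands=[1.1,0.2,0,0,-1,2.3,0.4,0,0.05,-1,3.5,0.6,0,0.1,-1,4.7,0.8,0,0.15,-1,5.8,0.95,0,0.18,-1])

```text
time_s: 23.95
tcp_pos: [0.6141, -0.143, 0.126]
tool_rot: [0.001, -0.015, 1.0, 0.0]
force: [0.5, -0.3, 0.7]
opening: 0.0849
```

Call:
arm_command(commands=[0.8,0.03,0,0,-1,1.32,0.03,0,0,-1,1.32,0.03,0,0,-1,1.32,0.03,-0.5,0,-1,1.32,0.03,-1.0,0,-1])

```text
time_s: 24.37
tcp_pos: [0.652, -0.1441, 0.0964]
tool_rot: [0.001, -0.014, 1.0, -0.0]
force: [0.2, 0.2, 0.2]
opening: 0.0853
```

```bash
python3 -c "
from h import *
im,d=grab('wrist')
st(); tilt()"
```

```text
t 24.42 tcp [ 0.6496 -0.1434  0.0922] jaw 91.5 F [-2.11  1.14 -3.32] M [-0.003  0.126 -0.047] open 0.0856 j [-0.12  0.56  0.43  1.4  -0.23  1.23  1.93]
profile [(570, 1), (575, 1), (580, 1), (585, 2), (591, 1), (596, 1), (593, 96), (597, 99), (600, 100), (604, 101), (607, 103), (610, 105), (614, 106), (617, 107), (620, 109), (623, 110), (626, 112), (630, 114), (633, 115), (636, 116), (639, 118), (642, 119), (645, 120), (648, 122), (651, 123), (655, 124), (658, 126), (661, 128), (664, 129), (667, 130), (670, 131), (673, 132), (676, 134), (679, 135), (682, 136), (685, 138), (687, 139), (690, 140), (693, 141)]
```

Call:
arm_command(commands=[0.1,0,-0.5,0,-1,0.1,0,-0.95,0,-1,0.1,0,-1.15,0,-1,0.1,0,-1.15,0,0,0.1,0,-1.15,0,1])

```text
time_s: 24.88
tcp_pos: [0.6539, -0.1435, 0.0607]
tool_rot: [-0.001, -0.014, 1.0, 0.0]
force: [-0.4, -0.2, 0.3]
opening: 0.0639
```

Call:
arm_command(commands=[0,0,0,0,1,0,0,0,0,1,0,0,0,0,1,0,0,0,0,1,0,0,0,0,1])

```text
time_s: 25.3
tcp_pos: [0.6549, -0.1439, 0.0623]
tool_rot: [0.001, -0.014, 1.0, -0.0]
force: [-1.1, -0.4, 6.1]
opening: 0.043
```

Call:
arm_command(commands=[0,0,0.5,0,1,0,0,1.3,0,1,0,0,2.2,0,1,0,0,3.1,0,1,0,0,3.2,0,1])

```text
time_s: 25.72
tcp_pos: [0.6564, -0.1442, 0.1623]
tool_rot: [0.003, -0.014, 1.0, -0.001]
force: [0.9, -0.8, -2.4]
opening: 0.0429
```

```bash
python3 -c "
from h import *
feel(8)"
```

```text
t 26.12 tcp [ 0.6535 -0.1433  0.1553] jaw 91.6 F [-0.17 -0.38 -4.63] M [ 0.042 -0.099  0.001] open 0.0431 j [-0.12  0.53  0.44  1.31 -0.22  1.36  1.91]
mean F [-0.06 -0.1  -4.78] M [ 0.0121 -0.0705  0.0219] sd [0.028 0.035 0.028]
```

Call:
arm_command(commands=[0,0,0,-1.43,1,0,0,0,-2.86,1,0,0,0,-4.29,1,0,0,0,-5.72,1,0,0,0,-7.15,1])

```text
time_s: 26.53
tcp_pos: [0.654, -0.1435, 0.1563]
tool_rot: [-0.001, 0.297, 0.955, -0.0]
force: [-0.4, 0.9, -3.8]
opening: 0.0431
```

Call:
arm_command(commands=[0,0,0,-1.43,1,0,0,0,-2.86,1,0,0,0,-4.29,1,0,0,0,-5.72,1,0,0,0,-7.15,1])

```text
time_s: 26.95
tcp_pos: [0.654, -0.1434, 0.1563]
tool_rot: [-0.001, 0.576, 0.818, -0.0]
force: [1.0, -0.4, -5.3]
opening: 0.043
```

Call:
arm_command(commands=[0,0,0,-1.43,1,0,0,0,-2.86,1,0,0,0,-4.29,1,0,0,0,-5.72,1,0,0,0,-7.15,1])

```text
time_s: 27.37
tcp_pos: [0.654, -0.1433, 0.1563]
tool_rot: [-0.0, 0.799, 0.602, -0.0]
force: [0.5, 0.3, -3.3]
opening: 0.0427
```

Call:
arm_command(commands=[0,0,0,-1.43,1,0,0,0,-2.86,1,0,0,0,-4.29,1,0,0,0,-5.72,1,0,0,0,-7.15,1])

```text
time_s: 27.78
tcp_pos: [0.6541, -0.1432, 0.1563]
tool_rot: [-0.0, 0.945, 0.327, -0.0]
force: [-0.3, 0.7, -4.2]
opening: 0.0429
```

Call:
arm_command(commands=[0.15,0,0,-1.43,1,0.3,0,0,-2.86,1,0.45,0,0,-4.29,1,0.6,0,0,-5.72,1,0.72,0,0,-7.15,1])

```text
time_s: 28.2
tcp_pos: [0.6761, -0.143, 0.1562]
tool_rot: [-0.0, 1.0, 0.022, -0.001]
force: [-0.6, -0.7, -5.1]
opening: 0.0431
```

```bash
python3 -c "
from h import *
feel(4);tilt()"
```

```text
t 28.4 tcp [ 0.6756 -0.1435  0.1564] jaw -86.9 F [ 0.15 -0.21 -4.28] M [0.018 0.023 0.063] open 0.0432 j [-0.42  0.75  1.06  1.25 -0.64  1.48 -0.96]
mean F [-0.24  0.12 -4.43] M [0.0196 0.0609 0.0144] sd [0.073 0.036 0.035]
profile [(758, 1), (751, 1), (745, 1), (738, 0), (737, 115), (738, 189), (735, 191), (733, 193), (730, 194), (727, 195), (724, 196), (721, 197), (719, 198), (716, 200), (713, 200), (711, 202), (708, 203), (706, 205), (703, 206), (700, 207), (698, 208), (695, 209), (693, 211), (690, 212), (688, 213), (685, 214), (683, 215), (680, 216), (678, 217), (675, 219), (673, 219), (670, 221), (668, 222), (665, 223), (663, 224), (660, 225), (658, 226), (656, 227), (654, 228)]
```

Call:
arm_command(commands=[0,0,-0.6,-0.3,1,0,0,-1.15,-0.3,1,0,0,-1.4,-0.3,1,-0.12,0,-1.6,-0.3,1,-0.25,0,-1.8,-0.3,1])

```text
time_s: 28.87
tcp_pos: [0.6694, -0.1435, 0.1064]
tool_rot: [-0.0, 1.0, 0.013, 0.002]
force: [-8.7, 4.7, 19.0]
opening: 0.0431
```

Call:
arm_command(commands=[-0.08,0,-0.2,0,1,-0.17,0,-0.4,0,1,-0.22,0,-0.6,0,1,-0.27,0,-0.83,0,1,-0.27,0,-1.0,0,1])

```text
time_s: 29.28
tcp_pos: [0.6567, -0.1437, 0.0754]
tool_rot: [-0.002, 1.0, 0.012, -0.002]
force: [-26.8, 6.4, 17.1]
opening: 0.0431
```

Call:
arm_command(commands=[0,0,-0.1,0,1,0,0,-0.2,0,1,0,0,-0.3,0,1,0,0,-0.38,0,1,0,0,-0.42,0,1])

```text
time_s: 29.7
tcp_pos: [0.6566, -0.1441, 0.0618]
tool_rot: [-0.001, 1.0, 0.012, -0.003]
force: [-23.7, 4.5, 15.7]
opening: 0.043
```

```bash
python3 -c "
from h import *
st();tilt()"
```

```text
t 29.7 tcp [ 0.6566 -0.1441  0.0618] jaw -88.7 F [-23.65   4.47  15.73] M [0.971 3.889 0.285] open 0.043 j [-0.45  0.8   1.03  1.42 -0.69  1.31 -0.92]
profile [(733, 114), (731, 113), (728, 112), (726, 111), (723, 109), (721, 118), (719, 124), (718, 129), (716, 134), (714, 137), (713, 141), (711, 144), (710, 146), (707, 146), (705, 146), (703, 145), (701, 144), (698, 142), (695, 142), (693, 141), (690, 139), (687, 139), (684, 137), (681, 136), (678, 135), (675, 135), (671, 133), (668, 132), (664, 131), (660, 129), (656, 128), (652, 126), (648, 124), (643, 123), (638, 121), (633, 119), (628, 116), (622, 114), (617, 112)]
```

Call:
arm_command(commands=[0,0,-0.1,0,1,0,0,-0.1,0,1,0,0,0.2,0,1,0,0,0.8,0,1,0,0,1.2,0,1])

```text
time_s: 30.17
tcp_pos: [0.6606, -0.1437, 0.0983]
tool_rot: [-0.0, 1.0, 0.012, 0.001]
force: [0.6, -1.0, -3.6]
opening: 0.0431
```

```bash
python3 -c "
from h import *
feel(4);feel(6);tilt()"
```

```text
t 30.37 tcp [ 0.6606 -0.1435  0.0968] jaw -88.6 F [ 0.12 -0.3  -4.8 ] M [ 0.057  0.097 -0.024] open 0.043 j [-0.45  0.77  1.05  1.38 -0.67  1.36 -0.94]
mean F [ 0.13 -0.01 -3.63] M [-0.0209  0.0497  0.0041] sd [0.065 0.061 0.028]
t 30.67 tcp [ 0.66   -0.1434  0.0958] jaw -88.7 F [-0.25  0.14 -4.55] M [0.051 0.111 0.012] open 0.043 j [-0.45  0.77  1.05  1.38 -0.67  1.36 -0.94]
mean F [-0.2  -0.1  -4.77] M [ 0.006   0.1118 -0.0012] sd [0.024 0.017 0.033]
profile [(737, 115), (734, 115), (731, 114), (728, 112), (725, 110), (724, 154), (722, 159), (721, 164), (719, 168), (717, 171), (716, 175), (714, 178), (713, 181), (711, 182), (709, 183), (707, 182), (704, 181), (702, 180), (699, 178), (696, 177), (694, 176), (691, 175), (688, 173), (685, 172), (681, 171), (679, 170), (675, 169), (671, 167), (668, 166), (664, 164), (660, 162), (655, 161), (651, 159), (646, 157), (641, 155), (636, 153), (630, 149), (624, 147), (618, 144)]
```

Call:
arm_command(commands=[-0.05,0,-0.4,0,1,-0.1,0,-0.8,0,1,-0.12,0,-1.1,0,1,-0.12,0,-1.25,0,1,-0.12,0,-1.35,0,1])

```text
time_s: 31.13
tcp_pos: [0.6553, -0.143, 0.0569]
tool_rot: [-0.001, 1.0, 0.011, -0.001]
force: [-23.6, 10.2, 34.8]
opening: 0.0433
```

Call:
arm_command(commands=[0,0,0,0,1,0,0,0,0,-0.1,0,0,0,0,-0.3,0,0,0,0,-0.5,0,0,0,0,-0.6])

```text
time_s: 31.55
tcp_pos: [0.657, -0.1437, 0.056]
tool_rot: [0.0, 1.0, 0.011, 0.0]
force: [0.5, -0.6, -0.0]
opening: 0.0683
```

```bash
python3 -c "
from h import *
st();tilt()"
```

```text
t 31.55 tcp [ 0.657  -0.1437  0.056 ] jaw -88.7 F [ 0.51 -0.57 -0.01] M [-0.008  0.045 -0.044] open 0.0683 j [-0.45  0.8   1.03  1.44 -0.69  1.29 -0.92]
profile [(733, 114), (731, 113), (728, 112), (726, 111), (723, 110), (721, 113), (719, 118), (717, 122), (715, 127), (714, 130), (712, 133), (711, 136), (709, 140), (708, 143), (706, 144), (704, 145), (702, 145), (700, 143), (697, 142), (694, 141), (692, 139), (689, 138), (686, 137), (683, 136), (680, 134), (676, 133), (673, 132), (670, 130), (666, 128), (662, 127), (658, 125), (654, 123), (649, 121), (644, 119), (639, 116), (634, 114), (628, 111), (622, 108), (616, 105)]
```

Call:
arm_command(commands=[0,0,0.8,0,-0.8,0,0,1.8,0,-1,0,0,2.8,0,-1,0,0,3.8,0,-1,-0.3,0.6,4.5,0,-1])

```text
time_s: 32.02
tcp_pos: [0.6479, -0.13, 0.1941]
tool_rot: [0.002, 1.0, 0.009, 0.001]
force: [0.9, -0.2, 1.5]
opening: 0.0853
```

Call:
arm_command(commands=[-0.6,0.9,0.2,0,-1,-1.2,1.8,0.4,0,-1,-1.8,2.7,0.4,0,-1,-2.4,3.6,0.4,0,-1,-3.0,4.5,0.4,0,-1])

```text
time_s: 32.43
tcp_pos: [0.5569, 0.0104, 0.203]
tool_rot: [-0.0, 1.0, 0.011, 0.0]
force: [0.2, 0.8, 1.1]
opening: 0.0852
```

Call:
arm_command(commands=[-0.6,0.9,0,0,-1,-1.2,1.8,0,0,-1,-1.8,2.7,0,0,-1,-2.2,3.6,0,0,-1,-2.5,4.5,0,0,-1])

```text
time_s: 32.85
tcp_pos: [0.4815, 0.1458, 0.2031]
tool_rot: [-0.001, 1.0, 0.012, -0.0]
force: [0.6, 0.4, -0.7]
opening: 0.0853
```

Run:
```python
from h import *
st(); it,d=grab('top'); i2,_=grab('scene')
cv2.imwrite('pics/f.png',cv2.resize(np.hstack([cv2.resize(it[80:300,150:420],(630,512)),cv2.resize(i2[120:384,150:512],(700,512))]),(800,308)))
P,u,v=cloud('top',d); a=np.radians(24)
n=P[:,2]*np.cos(a)-(P[:,0]-.662)*np.sin(a)
def blobs(t):
    m=np.zeros((384,512),np.uint8); m[v[t],u[t]]=255; k,l,s,_=cv2.connectedComponentsWithStats(m)
    for i in range(1,k):
        if s[i,4]>80:
            C=P[t][l[v[t],u[t]]==i]; A=np.c_[C[:,:2],np.ones(len(C))]; pl=np.linalg.lstsq(A,C[:,2],rcond=None)[0]
            print(s[i,4],C.mean(0).round(4),np.degrees(np.arctan(pl[:2])).round(1),cv2.minAreaRect((C[:,:2]*1000).astype(np.float32)))
blobs((P[:,0]>.57)&(P[:,0]<.76)&(P[:,1]<.12)&(P[:,1]>-.22)&(n>.110)&(P[:,2]<.17))
blobs((P[:,0]>.34)&(P[:,0]<.5)&(P[:,1]<-.085)&(P[:,1]>-.213)&(P[:,2]>.02)&(P[:,2]<.1))
for t in('tape_roll','pliers','oil_can'):
    r=nets.cut_out('top',t)
    if r:
        Q,_,_=cloud('top',d,cv2.erode(r[0]['mask'].astype(np.uint8),np.ones((3,3)))>0); print(t,r[0]['confidence'],np.median(Q,0).round(3))
```

```text
t 32.85 tcp [0.4815 0.1458 0.2031] jaw -88.7 F [ 0.62  0.42 -0.67] M [ 0.038 -0.057 -0.012] open 0.0853 j [-1.51  0.37  1.46  1.73 -0.37  1.39 -1.54]
713 [ 0.65   -0.1425  0.1208] [23.7  0.4] ((650.0039672851562, -143.1094970703125), (111.29232788085938, 44.767704010009766), 1.3595318794250488)
734 [0.6439 0.0394 0.1203] [23.8  0.3] ((644.0382690429688, 39.24000549316406), (110.60096740722656, 44.07529830932617), 1.6503467559814453)
769 [ 0.4253 -0.1736  0.0427] [ 0.4 -8.9] ((426.11285400390625, -176.84373474121094), (121.20867156982422, 46.2822265625), 0.6964973211288452)
tape_roll 0.95 [0.49  0.302 0.047]
oil_can 0.89 [0.515 0.402 0.063]
```

View pics/f.png

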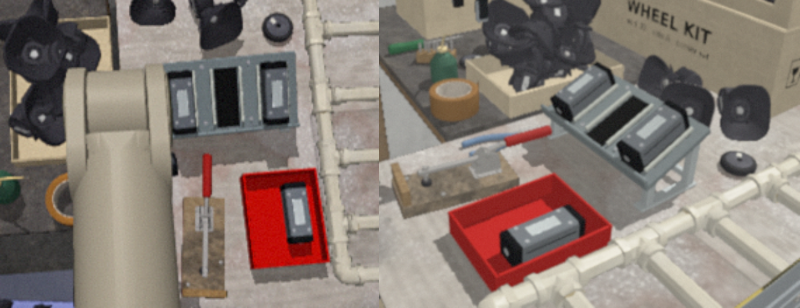

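```bash
python3 -c "
from plant import ctrl
print(ctrl.hand_in())"
```

```text
the job is handed in; nothing more can be done
None
```

All three cartridges were tested, the one rattler is in the red tray, and the job was handed in at about 33 s.

I lifted each cartridge, turned it half round and pressed it onto the sloping bed, so its former upper end ended 16–24° below level. I then compared the wrist moment before and after.

| Pocket | What the wrist felt | Result | Where it is now |
|---|---|---|---|
| Left (`pocket_1`) | Weight stayed at its own end | Sound | Back in its pocket, about 3–4 mm above the lip |
| Middle (`pocket_2`) | Moment flipped from +0.07 to −0.07 N m (−0.11 on a later reading), so the weight slid | Rattler | Flat in the tray |
| Right (`pocket_3`) | Weight stayed put, moment +0.06 then +0.11 N m | Sound | Back in its pocket, about 4 mm above the lip |

The last camera check showed both rack cartridges lying at 24° between their ribs and the reject lying flat inside the tray.

- **First grasp:** it closed on nothing, because the real fingertips stand about 40 mm behind the reported TCP. I went lower and it gripped.
- **Left cartridge:** its first set-down rested on the lip, so I lifted it again and laid it properly. That first press reached about 60 N at the wrist, below the 120 N limit.
- **Bystanders:** the oil can has not moved. The arm hid part of the tape roll, so its reading is only partial. The pliers were hidden in the top view; the scene view shows them still lying there, but I did not measure them at the end.

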